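# Mount the grinder cup on its hidden spindle and press to run

### The job

Pick up the nut-grinder cup (the orange bar on its lid is its grip) and touch its flat underside down on the tip of the grinder drive's steel spindle, a little off-centre, then slide it across the tip until the socket underneath drops over the spindle and the cup sits flat on the black deck; do not force the deck down before the cup has dropped on. Then press the cup straight down until the sprung deck is fully in, and finish like that: the program ends while you still grip the cup and keep it pressed down, with nothing let go. Leave the goblets, the mug and the jar of walnuts where they stand.

Things in the scene. Friction and masses are not known exactly. Their poses are not given: they have to be found in the camera images.
- cup_grip (a point): Middle of the orange bar grip on top of the loose nut-grinder cup. The cup: black foot 78 mm wide at its underside, amber see-through body 80 mm wide, white lid 84 mm wide, about 0.27 to 0.45 kg, standing upright on the table. The bar is 46 mm long (x of this point), 20 mm thick (y; grip it across this) and 38 mm tall (z, up), with its middle 90 mm above the cup's underside; lid top 72 mm and bar top 109 mm above the underside. The bar and cup are on one axis.
- cup_socket (a point): Centre of the cup's flat underside, 90 mm below cup_grip on the cup's axis (z up along it), at the mouth of the round blind socket, 15.5 mm wide and 18 mm deep, which opens downward in the middle of the underside and cannot be seen while the cup stands. Around it the underside is flat.
- deck_top (a point): Centre of the upper face of the grinder drive's black round deck (84 mm wide), z up, at the foot of the spindle. The drive is a grey, round, fixed housing 131 mm wide at its foot and 70 mm high with a small green lamp on one side; the deck's face is 80 mm above the table when up.
- spindle_tip (a point): Centre of the tip of the steel spindle, which stands upright in the middle of the deck, 14 mm above deck_top and fixed to the deck: 12 mm wide, with the last 2.5 mm tapering to a flat tip 8 mm wide. The cup's underside hides it once the cup is over it; the seated cup's underside rests on the deck and its axis is the spindle's (about 1.8 mm play each way).
- deck (a joint): How far the deck is pressed down, in m: 0 up, 0.008 fully in. A spring pushes it up: it starts to move at about 7 N and is fully in at about 15 N (the weight of the cup helps, but alone does not move it).
- drive: The grinder drive with its deck and spindle, fixed to the table; origin at the centre of its underside, z up, the green lamp on its -x side.
- cup: The whole nut-grinder cup; origin at the centre of its underside, z up, x along the bar.
- goblet_3: Clear goblet with a green foot, 83 mm wide, 122 mm high, in the near row of four goblets on the left, farther out of that row's two; origin at its underside. Leave alone.
- goblet_4: A goblet like it, the other of the near row, nearer the middle of the table. Leave alone.
- walnut_jar: Glass jar of walnuts, 122 mm wide, 175 mm high, at the back; origin at its underside. Leave alone.
- mug: Dark and pale green mug, 94 mm high, front left; origin at its underside. Leave alone.
Mind the look-alikes: they are no part of the job. Leave any purple look-alike of the cup alone.

How it is judged:
By the outcome, as a careful person would: the job done as asked, in the order asked, and still so for the second after the job is handed in, while the arm keeps its last pose, push and grip.
It also fails if it takes over 45 s, if anything falls off the work surface, if the arm or the gripper's body presses on something with over 40 N, if the wrist force passes 120 N, or if a joint passes its speed limit or range.

### The arm

A 6-joint arm with a two-finger parallel gripper is mounted at the origin on a cart in front of the work surface, level with it; the furniture and walls round the work are solid. World frame = base frame: x ahead of the robot, y to its left, z up, the work surface at z = 0. Lengths are in mm, angles in degrees, forces in N, time in s.
With the tool pointing down it reaches from about 350 to 850 mm from the base axis. Payload 8.1 kg.
Tool frame: the origin (TCP) lies between the finger pads; the fingertips stand 22 mm ahead of it and the grasp point (between the pads) lies 3 mm ahead of it; z points along the fingers, y is the direction in which the jaws open and shut (so a half turn about z gives the same grasp; the last joint's range is limited). The gripper opens to 85 mm and grips with 20 to 120 N. Pads are 22 mm wide; open, the fingers measure 114 mm over their backs; the gripper's body (76 mm by 85 mm) begins 54 mm behind the grasp point. The pads swing forward as they close: fully open they stand 13 mm farther back than shut.
Start: joints at [-78.346, 7.471, 85.268, -0, 87.261, -4.893], TCP at [170.902, -575.151, 253.292] pointing down, gripper open.
Joint ranges: [-169.43, 169.43], [-51.17, 129.36], [1.28, 143.12], [-76.62, 256.62], [0, 156.53], [-152.29, 152.29]. Speed limits (degrees/s): [136.94, 136.94, 159.86, 180, 180, 180].

### API

Orientations are given as [roll, pitch, yaw] about the fixed x, y, z axes, in that order (R = Rz(yaw) Ry(pitch) Rx(roll)).
In Python, from bench import r gives the robot as it stands.
- The arm moves only by the tool drive_tool, never from a script. Its argument "moves" is a list of rows, each a list of 2 entries, a list of its own where there are three numbers: the shift along the world's x, y, z in mm, then the turn about the world's z in degrees. A call has exactly 8 rows; each row is the pose to reach, as a shift and turn from the pose commanded when the call began; what a row does not reach only later rows make up. A row lasts 1/12 s, in which the tool goes at most 41.7 mm and 7.16 degrees, less where a joint would pass 70% of its speed; a pose out of reach is approached as far as the arm can. A call with a gripper value outside its range is refused whole. "fingers" is the finger opening in mm, from 0 to 85.4, set as the call begins (left out, the last holds). The fingers move at their own pace and stop on an object; "squeeze" is the grip in N (left out, the last holds). Time passes only in rows, so rows that repeat a pose let the fingers close, or fill a call up. It gives the time, the measured TCP pose, the force and the opening at its end, in the units of the state.
- r.sense(): the state, without advancing time (a new reading comes with each control period).
- r.snapshot(name): name is "scene" or "top" or "wrist"; returns a dict with "pixels" (480x640x3 uint8, red, green, blue), "camera_matrix" (3x3 intrinsics, pixels), "k1" (the pictures are not rectified: a ray, as slopes to the right and down, at radius r is drawn at 1 + k1 r^2 times it, then the intrinsics apply), "xyz" and "orientation" of the camera in the world. Camera axes: x right, y down, z forward; pixel columns grow to the right and rows downward; lengths in mm; the calibration is good to about 2 mm. A picture is of the moment at which its call begins. There is no depth.
- r.hand_in(): hands the job in, once; it reports no verdict.
The state is a dict: "time": time; "joint_pos": joint angles; "qd": joint speeds; "joint_efforts": joint torques, N m; "tool_pos": TCP position; "tcp_rot": TCP orientation; "ft_force": force on the tool from outside, world axes, zero at the start; "wrist_torque": the same for the moment, N m; "finger_gap": finger opening in mm.
Only numpy, scipy, OpenCV 4.12 (cv2) and the standard library are available. Lean on these libraries where they do the work, as an engineer would, in place of code of your own. Each camera call takes 0.05 s, during which the arm holds its last target.

## Working session

There is one attempt and no reset: what is moved stays moved. The work goes in short steps, Python scripts to look and compute and a tool call to move; the robot and the scene stay as the last step left them, time stands still between calls to the robot, and variables do not carry over. Pictures are saved under pics/ and viewed, and the job is handed in when it is done.

Besides the shell and the picture viewer there is one more tool, called after "Call:" in YAML: its name, and indented under it one key for each argument. drive_tool: Moves the arm, as the interface text tells. Its arguments: {"type":"object","properties":{"moves":{"type":"array","items":{"type":"array"}},"fingers":{"type":"number"},"squeeze":{"type":"number"}},"required":["moves"]}

```bash
ls; mkdir -p pics; cat > h.py <<'E'
import numpy as np,cv2
from bench import r
from scipy.spatial.transform import Rotation as R
def snap(n,f):
    s=r.snapshot(n); cv2.imwrite('pics/'+f,s['pixels'][...,::-1])
    import pickle; pickle.dump(s,open('pics/'+f[:-4]+'.pkl','wb')); return s
def load(f):
    import pickle; return pickle.load(open('pics/'+f+'.pkl','rb'))
def rot(s):
    o=np.array(s['orientation'],float)
    return o if o.shape==(3,3) else R.from_euler('xyz',o,degrees=True).as_matrix()
def ray(s,u,v):
    K=np.array(s['camera_matrix'],float)
    p=cv2.undistortPoints(np.array([[[u,v]]],float),K,np.array([s['k1'],0,0,0],float))[0,0]
    return np.array(s['xyz'],float),rot(s)@np.array([p[0],p[1],1])
def onz(s,u,v,z):
    o,d=ray(s,u,v); return o+d*(z-o[2])/d[2]
def proj(s,P):
    K=np.array(s['camera_matrix'],float); p=rot(s).T@(np.array(P,float)-np.array(s['xyz'],float)); a=p[:2]/p[2]
    a=a*(1+s['k1']*(a@a)); return K[:2,:2]@a+K[:2,2]
E
python3 - <<'E'
from h import *
for n in ['scene','top','wrist']:
    s=snap(n,n+'0.png'); print(n,s['xyz'],s['orientation'],s['k1'],s['camera_matrix'])
print(r.sense())
E
```

```text
pics
scene [-132.66189125  670.86674659  993.2173409 ] [-135.49135712   -1.07916859 -125.78457541] -0.11823844567356323 [[561.62654454   0.         315.85463654]
 [  0.         561.62654454 235.56314133]
 [  0.           0.           1.        ]]
top [ 429.89313367  112.4953152  1274.04601696] [-173.03237392    0.61672614  -91.29508371] -0.08726241614768435 [[456.29358347   0.         321.02571232]
 [  0.         456.29358347 241.46574434]
 [  0.           0.           1.        ]]
wrist [ 252.03936813 -550.56549031  372.39663403] [ 1.60886521e+02  1.31445543e-01 -7.34832040e+01] -0.0714445850116179 [[395.20038428   0.         321.87430848]
 [  0.         395.20038428 249.46179337]
 [  0.           0.           1.        ]]
{'time': 0.15, 'joint_pos': array([-7.83489967e+01,  7.50640019e+00,  8.53165033e+01,  6.38590322e-04,
        8.72630996e+01, -4.89497040e+00]), 'qd': array([ 0.0847444 , -0.09809595, -0.23819241, -0.02387724, -0.05881932,
       -0.08998132]), 'joint_efforts': array([ 1.73680062e-03, -5.70064187e+01, -5.01156056e+01, -1.00947248e-04,
        9.60858160e-03, -1.01871032e-05]), 'tool_pos': array([ 170.79328688, -574.74878926,  252.45763711]), 'tcp_rot': array([-1.79914365e+02, -7.97408512e-03,  1.65459367e+01]), 'ft_force': array([-0.0216827 ,  0.00281569,  0.1518616 ]), 'wrist_torque': array([0.01990085, 0.03658629, 0.01048426]), 'finger_gap': 85.63797018324563}
```

View pics/scene0.png

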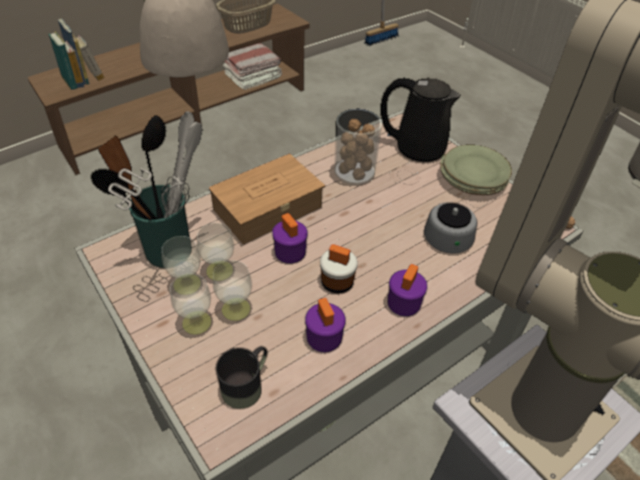

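View pics/top0.png

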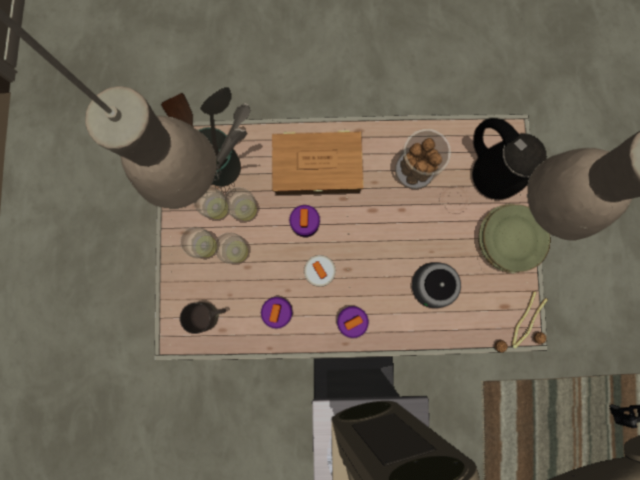

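View pics/wrist0.png

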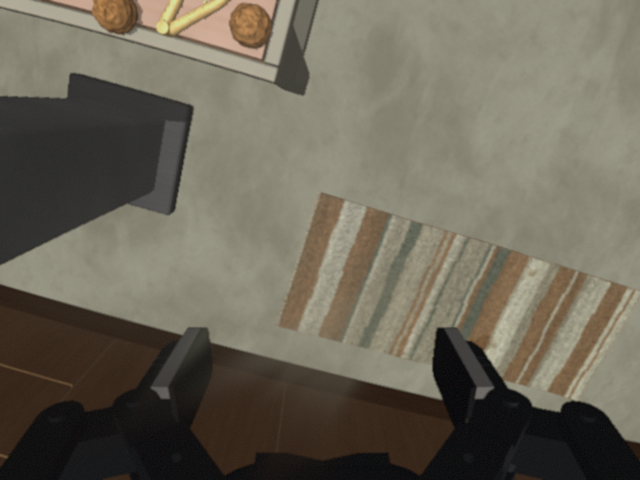

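```bash
python3 - <<'E'
from h import *
def tri(a,b):
    (o1,d1),(o2,d2)=a,b
    A=np.stack([d1,-d2],1); t=np.linalg.lstsq(A,o2-o1,rcond=None)[0]
    p,q=o1+t[0]*d1,o2+t[1]*d2; return (p+q)/2,np.linalg.norm(p-q)
T=load('top0');S=load('scene0')
def blobs(s,lab):
    im=cv2.cvtColor(s['pixels'],cv2.COLOR_RGB2HSV); 
    m=cv2.inRange(im,(3,190,120),(14,255,255)); n,l,st,c=cv2.connectedComponentsWithStats(m)
    for i in range(1,n):
        if st[i,4]>40:
            cn=cv2.findContours((l==i).astype(np.uint8),0,2)[0][0]; print(lab,c[i],st[i],cv2.minAreaRect(cn))
blobs(T,'top');blobs(S,'scene')
h=cv2.cvtColor(T['pixels'],cv2.COLOR_RGB2HSV); print(h[271,310],h[270,320],h[285,420],h[285,442],h[260,300])
print('cup~',onz(T,320,271,72),'drive~',onz(T,437,285,80), 'spin', tri(ray(T,442,285),ray(S,456,209)))
for n,(s,b) in {'top':(T,(395,245,485,325)),'topc':(T,(295,245,345,297)),'sc':(S,(415,190,490,265))}.items():
    x0,y0,x1,y1=b; cv2.imwrite(f'pics/c_{n}.png',cv2.resize(s['pixels'][y0:y1,x0:x1,::-1],None,fx=7,fy=7,interpolation=cv2.INTER_CUBIC))
E
```

```text
top [303.52631579 217.57894737] [301 210   6  16  95] ((303.5, 217.5), (15.0, 5.0), 90.0)
top [319.11688312 269.66233766] [314 262  11  16  77] ((319.1854248046875, 269.6966552734375), (15.369970321655273, 4.875990390777588), 57.9946174621582)
top [274.875      312.52884615] [271 305   9  16 104] ((274.85296630859375, 312.5882873535156), (6.305926322937012, 16.249887466430664), 14.03624439239502)
top [353.12621359 322.31067961] [346 317  16  12 103] ((353.0990295410156, 322.2782897949219), (6.410486698150635, 16.026216506958008), 60.945396423339844)
scene [288.86725664 220.42477876] [282 214  14  14 113] ((289.14752197265625, 220.37704467773438), (16.132648468017578, 7.682213306427002), 50.194427490234375)
scene [339.40186916 250.40186916] [331 246  18  10 107] ((339.4000244140625, 250.3000030517578), (18.024982452392578, 6.008327960968018), 18.434947967529297)
scene [410.41129032 273.02419355] [404 265  13  16 124] ((410.50006103515625, 273.0000305175781), (8.049844741821289, 15.652474403381348), 26.56505012512207)
scene [325.20805369 308.08724832] [319 299  14  18 149] ((325.0000305175781, 308.0000305175781), (18.782970428466797, 8.049844741821289), 63.43495178222656)
[ 53   6 185] [ 13 205 178] [ 17  17 106] [ 22  24 119] [ 13  80 144]
cup~ [498.76314456 126.58375537  72.        ] drive~ [ 454.12992289 -178.65622683   80.        ] spin (array([ 454.32556214, -187.1202053 ,   95.30881996]), np.float64(2.366104685350142))
```

View pics/c_top.png

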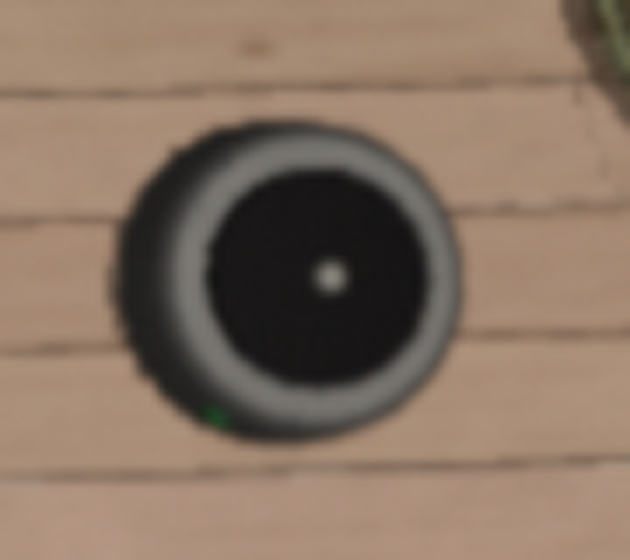

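View pics/c_sc.png

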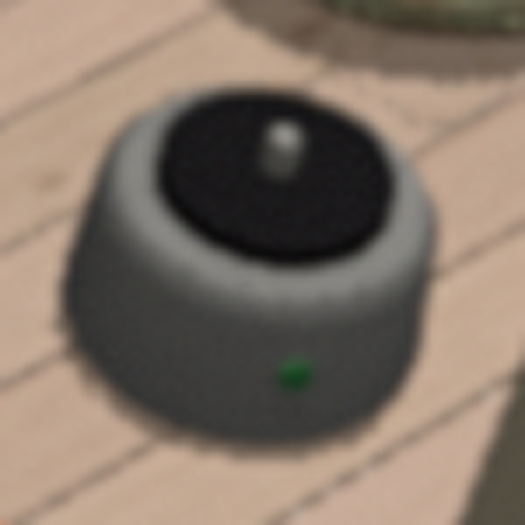

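View pics/c_topc.png

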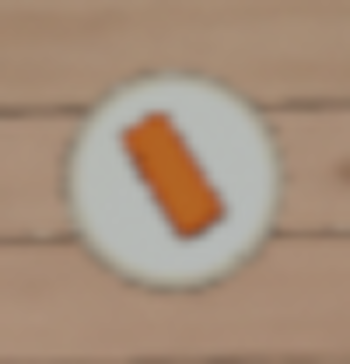

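```bash
python3 - <<'E'
from h import *
T=load('top0');S=load('scene0')
f=lambda x,y,x0,y0:((x+.5)/7-.5+x0,(y+.5)/7-.5+y0)
print('spin',onz(T,*f(331,277,395,245),94),'deck',onz(T,*f(318,276,395,245),80))
print('scene spin',onz(S,*f(285,133,415,190),94),'deck',onz(S,*f(276,179,415,190),80))
print('lid',onz(T,*f(173,181,295,245),72),'bar',onz(T,*f(172,175,295,245),109))
h=cv2.cvtColor(T['pixels'],cv2.COLOR_RGB2HSV); m=cv2.inRange(h,(3,130,100),(16,255,255))[250:292,300:340]
y,x=np.nonzero(m); p=np.array([onz(T,a+300,b+250,109)[:2] for a,b in zip(x,y)]); c=p.mean(0); w,v=np.linalg.eigh(np.cov(p.T)); print(len(x),c,v[:,1],np.degrees(np.arctan2(v[1,1],v[0,1])),np.sqrt(12*w))
h=cv2.cvtColor(S['pixels'],cv2.COLOR_RGB2HSV); m=cv2.inRange(h,(3,120,60),(16,255,255))[240:266,325:355]
print('lamp',onz(T,*f(216,416,395,245),40))
# lamp-like thing
print(onz(T,580,195,300),onz(T,580,195,500))
E
```

```text
spin [ 455.70915535 -188.02409611   94.        ] deck [ 456.52189875 -186.70319606   80.        ]
scene spin [ 457.98660452 -187.07150588   94.        ] deck [ 452.47606864 -180.82876613   80.        ]
lid [500.31233895 128.43168903  72.        ] bar [500.34280608 128.25739581 109.        ]
109 [500.31462953 128.32416848] [-0.86304434 -0.50512817] -149.66013891883233 [16.67931959 42.21498993]
lamp [ 404.83755138 -154.57883596   40.        ]
[ 639.84829013 -460.43086336  300.        ] [ 596.73838509 -342.79244206  500.        ]
```

Call:
drive_tool:
  moves:
    - [[17,36,3],2]
    - [[34,72,6],4]
    - [[51,108,8],6]
    - [[68,144,8],8]
    - [[85,180,8],10]
    - [[102,216,8],12]
    - [[119,252,8],13]
    - [[136,288,8],13.8]
  fingers: 85

```text
time: 0.82
tool_pos: [307.1, -285.3, 261.1]
tcp_rot: [-180.0, -0.0, 30.4]
ft_force: [1.0, -0.2, -0.6]
finger_gap: 85.0
```

Call:
drive_tool:
  moves:
    - [[17,36,0],0]
    - [[34,72,0],0]
    - [[51,108,0],0]
    - [[68,144,0],0]
    - [[85,180,0],0]
    - [[102,216,0],0]
    - [[119,252,0],0]
    - [[136,288,0],0]

```text
time: 1.48
tool_pos: [443.2, 3.0, 261.3]
tcp_rot: [180.0, -0.0, 30.4]
ft_force: [0.4, -0.8, 0.5]
finger_gap: 85.1
```

Call:
drive_tool:
  moves:
    - [[15,32,0],0]
    - [[30,64,0],0]
    - [[45,96,0],0]
    - [[57,122,0],0]
    - [[57,127,0],0]
    - [[57,127,0],0]
    - [[57,127,0],0]
    - [[57,127,0],0]

```text
time: 2.15
tool_pos: [499.5, 126.9, 261.1]
tcp_rot: [180.0, 0.0, 30.3]
ft_force: [-0.3, -0.3, 1.0]
finger_gap: 85.1
```

```bash
python3 - <<'E'
from h import *
s=snap('wrist','wrist1.png'); q=r.sense(); print(q['time'],q['tool_pos'],q['tcp_rot'],q['ft_force'],q['joint_pos'])
E
```

```text
2.2 [499.65278273 126.68278535 261.30588603] [1.79983866e+02 1.22974159e-02 3.02741406e+01] [ 0.45758694 -0.34952872  0.27287452] [ 8.53963523e+00 -5.89622311e+00  9.79238457e+01 -1.95526821e-02
  8.79778263e+01  6.82661838e+01]
```

View pics/wrist1.png

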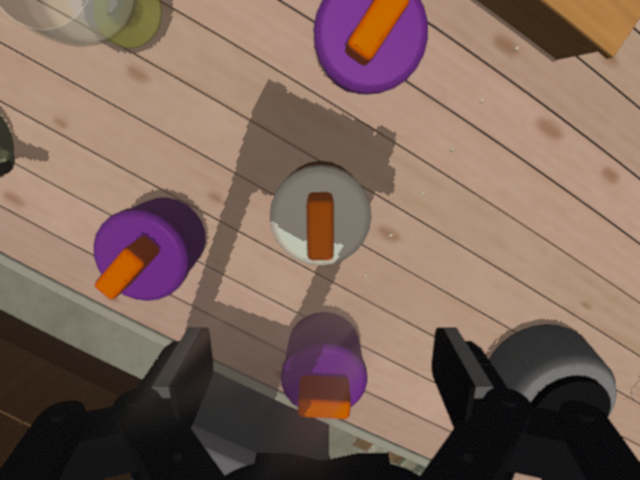

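```bash
python3 - <<'E'
from h import *
s=load('wrist1'); h=cv2.cvtColor(s['pixels'],cv2.COLOR_RGB2HSV)
m=cv2.inRange(h,(3,120,60),(16,255,255)); m[:170]=0;m[280:]=0;m[:,:280]=0;m[:,360:]=0
c=max(cv2.findContours(m,0,2)[0],key=cv2.contourArea); print(cv2.boundingRect(c),cv2.minAreaRect(c))
# lower part corresponds top face/near face?
for u,v in [(308,193),(332,193),(307,259),(334,259)]: print(onz(s,u,v,109), onz(s,u,v,72))
o,d=ray(s,320,215); print(s['xyz'],s['orientation'],proj(s,[500.3,128.3,109]),proj(s,[500.3,128.3,72]))
for sx in(-23,23):
  for sy in(-10,10):
    a=np.radians(30.3); print(proj(s,[500.3+sx*np.cos(a)-sy*np.sin(a),128.3+sx*np.sin(a)+sy*np.cos(a),109]))
# white lid outline
m=cv2.inRange(h,(0,0,80),(180,60,255)); m[:150]=0;m[280:]=0;m[:,:260]=0;m[:,380:]=0
m=cv2.morphologyEx(m,cv2.MORPH_OPEN,np.ones((5,5)));c=max(cv2.findContours(m,0,2)[0],key=cv2.contourArea); e=cv2.fitEllipse(cv2.convexHull(c)); print(e,onz(s,*e[0],72))
x0=240;cv2.imwrite('pics/c_w1.png',cv2.resize(s['pixels'][150:290,x0:400,::-1],None,fx=4,fy=4,interpolation=cv2.INTER_CUBIC))
E
```

```text
(307, 192, 27, 68) ((320.0, 225.5), (67.0, 26.0), 90.0)
[522.11832714 151.56655313 109.        ] [515.23482494 149.08429169  72.        ]
[530.53360649 137.15102165 109.        ] [524.79425724 132.70880474  72.        ]
[479.15841747 127.97589866 109.        ] [466.43402691 122.28621942  72.        ]
[489.16902617 110.8347383  109.        ] [477.80569172 102.81452333  72.        ]
[572.74669291 169.82366069 381.13611318] [ 1.60850910e+02  2.28093217e-02 -5.97239218e+01] [321.10082394 235.0313952 ] [321.20385913 221.60275649]
[334.66525024 264.80180016]
[307.60322306 264.80811794]
[335.32322351 203.67281118]
[306.81124621 203.68297912]
((320.0186462402344, 214.9080352783203), (98.87019348144531, 101.66500091552734), 86.35610961914062) [504.62831416 131.92688277  72.        ]
```

View pics/c_w1.png

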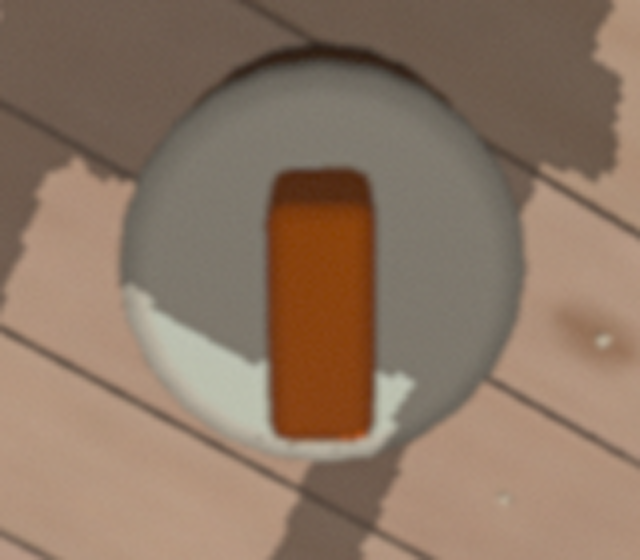

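Call:
drive_tool:
  moves:
    - [[2,2,-30],0]
    - [[2,2,-60],0]
    - [[2,2,-90],0]
    - [[2,2,-115],0]
    - [[2,2,-135],0]
    - [[2,2,-150],0]
    - [[2,2,-160],0]
    - [[2,2,-163],0]
  fingers: 60

```text
time: 2.87
tool_pos: [500.7, 128.7, 96.6]
tcp_rot: [-179.9, 0.1, 30.3]
ft_force: [-0.2, -0.2, 0.1]
finger_gap: 60.2
```

```bash
python3 - <<'E'
from h import *
s=snap('wrist','wrist2.png'); q=r.sense(); print(q['time'],q['tool_pos'],q['tcp_rot'],q['ft_force'],q['finger_gap'])
E
```

```text
2.9167 [501.1253421  128.91856943  97.17977858] [-1.79967244e+02  1.01922895e-01  3.02792002e+01] [ 0.24572408 -1.00684867  0.01872696] 59.69554296031766
```

View pics/wrist2.png

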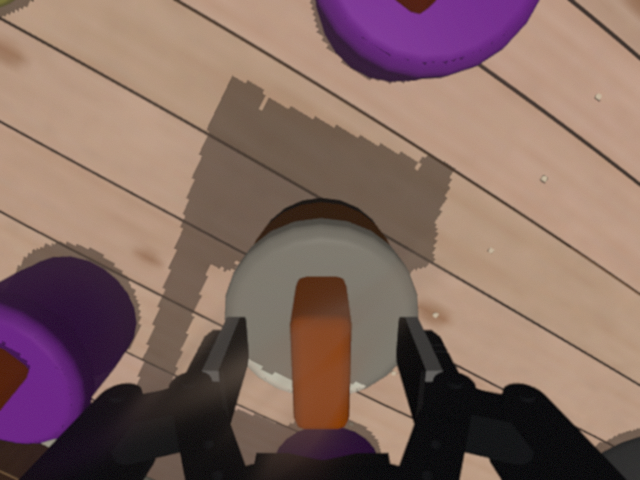

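Call:
drive_tool:
  moves:
    - [[0,0,0],0]
    - [[0,0,0],0]
    - [[0,0,0],0]
    - [[0,0,0],0]
    - [[0,0,0],0]
    - [[0,0,0],0]
    - [[0,0,0],0]
    - [[0,0,0],0]
  fingers: 10
  squeeze: 80

```text
time: 3.58
tool_pos: [502.9, 130.2, 99.8]
tcp_rot: [180.0, -0.1, 30.4]
ft_force: [-1.6, 1.6, 6.4]
finger_gap: 18.8
```

```bash
python3 - <<'E'
from h import *
s=snap('wrist','wrist3.png'); q=r.sense(); print(q['time'],q['tool_pos'],q['tcp_rot'],q['ft_force'],q['finger_gap'])
print(proj(s,[500.3,128.3,109]),proj(s,[503.5,130.5,109]))
for t in (23,-23):
  a=np.radians(30.3); print(proj(s,[502+t*np.cos(a),129.5+t*np.sin(a),109]))
E
```

```text
3.6333 [502.88197881 130.2453079   99.79754478] [ 1.79957449e+02 -1.32641946e-01  3.03642343e+01] [-1.6923489   0.93600712  6.65175019] 18.781660350194127
[323.71689822 386.87431517] [322.89823714 377.49019793]
[323.33261542 322.20681739]
[323.08802762 434.0684767 ]
```

View pics/wrist3.png

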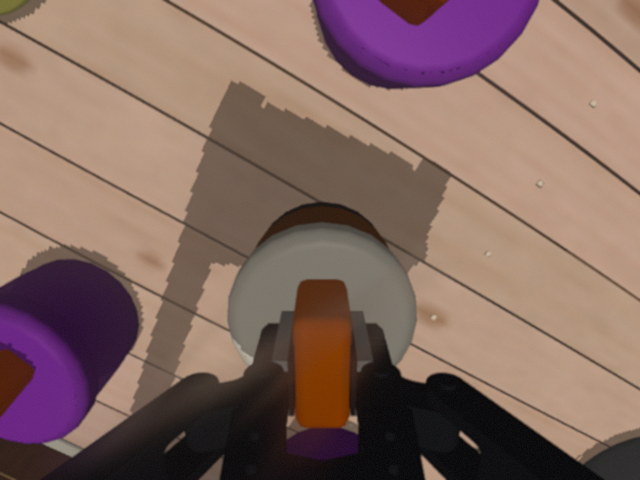

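Call:
drive_tool:
  moves:
    - [[0,0,8],0]
    - [[0,0,20],0]
    - [[0,0,40],0]
    - [[0,0,65],0]
    - [[0,0,90],0]
    - [[0,0,115],0]
    - [[0,0,137],0]
    - [[0,0,137],0]

```text
time: 4.3
tool_pos: [504.3, 130.2, 241.7]
tcp_rot: [179.8, -0.5, 30.3]
ft_force: [1.3, 0.3, -2.4]
finger_gap: 18.7
```

```bash
python3 - <<'E'
from h import *
s=snap('wrist','wrist4.png'); snap('scene','scene4.png');q=r.sense(); print(q['time'],q['tool_pos'],q['tcp_rot'],q['ft_force'],q['finger_gap'],q['wrist_torque'])
E
```

```text
4.4 [502.3322159  129.8707727  236.02976203] [ 1.79952944e+02 -1.05652316e-01  3.03459569e+01] [-0.38518686 -0.25077808 -5.41613644] 18.734723809230847 [-0.05526825 -0.0238504  -0.00649499]
```

View pics/wrist4.png

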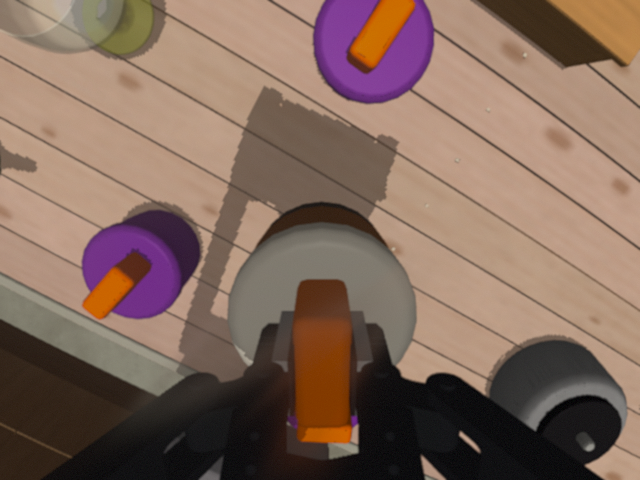

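View pics/scene4.png

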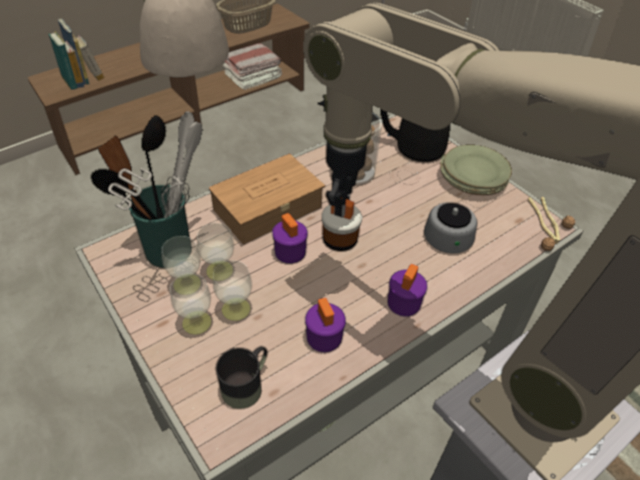

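```bash
python3 - <<'E'
from h import *
s=load('wrist4'); print(s['xyz'],s['orientation'])
for p in [(584,438),(586,441),(580,434)]: print(onz(s,*p,94),onz(s,*p,80))
print(proj(s,[456.5,-187.5,94]),proj(s,[456.5,-187.5,80]))
E
```

```text
[576.38901633 173.01694245 362.38134509] [ 1.61352111e+02 -1.53492085e-01 -5.96810700e+01]
[ 462.31867835 -172.15323485   94.        ] [ 456.36824714 -190.15889199   80.        ]
[ 460.55522789 -176.67992809   94.        ] [ 454.51280703 -194.92171828   80.        ]
[ 464.04891039 -165.00395327   94.        ] [ 458.188736   -182.63667114   80.        ]
[590.79744385 447.9186259 ] [582.23080849 436.96229259]
```

```bash
python3 - <<'E'
from h import *
snap('top','top4.png');q=r.sense(); print(q['time'],q['tool_pos'],q['tcp_rot'],q['ft_force'],q['finger_gap'],q['wrist_torque'])
s=load('scene4')
for z in (300,400,500,600): 
  P=onz(load('top0'),570,205,z); print(P,proj(s,P))
E
```

```text
4.45 [501.36525298 129.75147814 234.24826346] [-1.79977165e+02  6.28560157e-02  3.03475071e+01] [-0.52422114 -0.06631247 -4.70348403] 18.75768769408202 [0.03779206 0.06586263 0.00090104]
[ 617.51244902 -434.56993282  300.        ] [492.86933694  75.22448358]
[ 598.25059567 -378.40572307  400.        ] [492.85731635  47.20424578]
[ 578.98874232 -322.24151332  500.        ] [492.68219817  14.61235561]
[ 559.72688897 -266.07730357  600.        ] [492.2393189  -23.62500793]
```

View pics/top4.png

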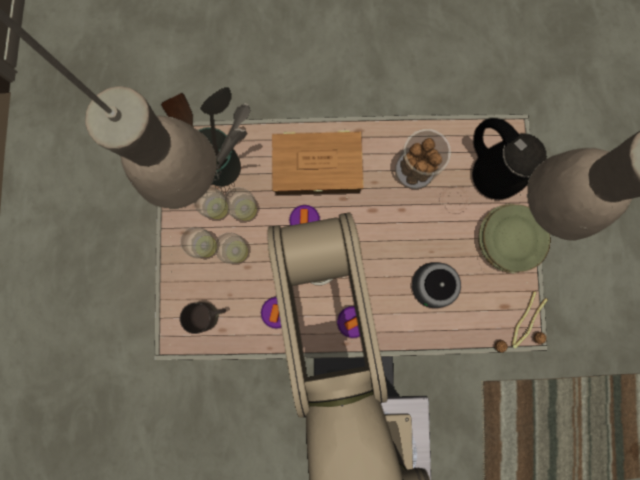

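```bash
python3 - <<'E'
from h import *
S=load('scene0');T=load('top0')
# left lamp: bottom-rim nearest; shade bottom rim center guesses
(o1,d1),(o2,d2)=ray(T,175,168),ray(S,185,50)
t=np.linalg.lstsq(np.stack([d1,-d2],1),o2-o1,rcond=None)[0]; print('left shade lower part',o1+t[0]*d1,o2+t[1]*d2)
for z in (500,600,700,800): 
  c=onz(T,583,195,z); e=onz(T,528,195,z); print(z,c[:2],'leftedge',e[:2],'lowedge',onz(T,575,240,z)[:2])
  print(proj(S,c),proj(S,e))
E
```

```text
left shade lower part [639.74921594 349.26379047 573.71588614] [643.85030635 355.11928027 576.92442174]
500 [ 596.66148084 -348.44395619] leftedge [ 598.17980509 -246.69944366] lowedge [ 516.61571143 -325.56043168]
[494.32211263   9.20376446] [462.32429704  18.67792137]
600 [ 575.11646368 -288.89461916] leftedge [ 576.43863367 -200.294611  ] lowedge [ 505.41191012 -268.9674466 ]
[493.7721296  -28.02840326] [463.4774631  -20.69261768]
700 [ 553.57144652 -229.34528214] leftedge [ 554.69746225 -153.88977834] lowedge [ 494.20810882 -212.37446152]
[492.76267163 -72.13487274] [464.54011438 -67.1553578 ]
800 [ 532.02642937 -169.79594511] leftedge [ 532.95629083 -107.48494569] lowedge [ 483.00430751 -155.78147644]
[ 490.96872933 -124.69701412] [ 465.31085405 -122.23989839]
```

```bash
python3 - <<'E'
from h import *
S=load('scene4');T=load('top4')
def tri(a,b):
    (o1,d1),(o2,d2)=a,b; t=np.linalg.lstsq(np.stack([d1,-d2],1),o2-o1,rcond=None)[0]; return o1+t[0]*d1,o2+t[1]*d2
print('left cap centre',tri(ray(T,273,255),ray(S,323,54)))
for z in (450,500,550): print(z,onz(T,310,217,z)[:2],onz(T,278,250,z)[:2],onz(T,352,245,z)[:2],onz(T,350,214,z)[:2])
E
```

```text
left cap centre (array([495.36577534, 191.51374561, 584.19020367]), array([497.38945719, 193.79781504, 584.64389178]))
450 [576.42099456 138.26665809] [517.02035721 197.67222853] [522.96649385  62.96021677] [580.21581253  64.84455305]
500 [567.53023738 136.70295034] [511.73380635 192.50401513] [517.31915388  65.96581945] [571.09480012  67.73582132]
550 [558.63948019 135.13924259] [506.4472555  187.33580173] [511.67181391  68.97142214] [561.97378772  70.6270896 ]
```

Call:
drive_tool:
  moves:
    - [[-6,-25,0],0]
    - [[-14,-60,0],0]
    - [[-22,-97,0],0]
    - [[-30,-134,-4],0]
    - [[-38,-170,-10],0]
    - [[-46,-204,-16],0]
    - [[-52,-230,-20],0]
    - [[-52,-230,-20],0]

```text
time: 5.12
tool_pos: [446.8, -103.9, 211.6]
tcp_rot: [-179.8, 0.3, 30.1]
ft_force: [0.8, 0.2, -4.2]
finger_gap: 19.1
```

```bash
python3 - <<'E'
from h import *
snap('top','top5.png');q=r.sense(); print(q['time'],q['tool_pos'],q['tcp_rot'],q['ft_force'],q['finger_gap'],q['wrist_torque'])
E
```

```text
5.1667 [ 447.56742665 -101.91773364  212.09085165] [-179.79318185    0.22157803   30.1108754 ] [-0.5629434   0.39075195 -3.68105845] 19.074959175885507 [ 0.04724369  0.0273785  -0.01644099]
```

View pics/top5.png

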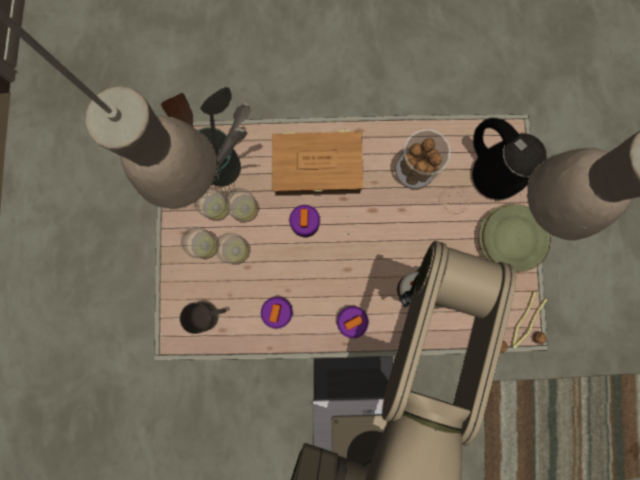

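Call:
drive_tool:
  moves:
    - [[-1,-15,0],0]
    - [[-2,-35,0],0]
    - [[-3,-55,0],0]
    - [[-4,-73,0],0]
    - [[-5,-87,0],0]
    - [[-5.5,-94.5,-2],0]
    - [[-5.5,-94.5,-5],0]
    - [[-5.5,-94.5,-8],0]

```text
time: 5.83
tool_pos: [444.1, -193.8, 206.0]
tcp_rot: [-179.9, 0.0, 30.3]
ft_force: [0.7, 0.4, -5.4]
finger_gap: 18.8
```

```bash
python3 - <<'E'
from h import *
snap('top','top6.png');snap('scene','scene6.png')
for i in range(4):
  snap('wrist','wrist6.png');q=r.sense(); print(q['time'],q['tool_pos'],q['tcp_rot'],q['ft_force'],q['finger_gap'],q['wrist_torque'])
a=load('scene6')['pixels'][140:260,380:540,::-1];b=load('top6')['pixels'][180:330,420:620,::-1]
a=cv2.resize(a,(640,480),interpolation=2);cv2.imwrite('pics/c6a.png',a);cv2.imwrite('pics/c6b.png',cv2.resize(b,(640,480)))
E
```

```text
5.9833 [ 444.13072173 -193.39166755  206.35028943] [-1.79898445e+02  3.09724133e-02  3.04033476e+01] [-0.02773611  0.48276245 -3.53299105] 19.367658704064493 [ 0.03478896 -0.0230327   0.06115673]
6.0333 [ 444.32376996 -193.60929768  206.77706705] [-1.79940070e+02  1.51342841e-02  3.04071235e+01] [-0.37083942 -0.20209853 -5.1945947 ] 18.882697755313266 [ 0.0267203  -0.01437248 -0.02971721]
6.0833 [ 444.49566623 -193.80327568  207.14721203] [-1.79976561e+02 -2.35405878e-03  3.04072588e+01] [-0.07332488  0.06102098 -4.37260746] 18.90092228843479 [ 0.02741197 -0.04837614 -0.01904578]
6.1333 [ 444.57345578 -194.00951477  207.3696389 ] [ 1.79998975e+02 -9.83878778e-03  3.03979451e+01] [-0.1760864   0.49144131 -3.85797544] 18.951822571776486 [ 0.00684177 -0.00976556  0.00207768]
```

View pics/c6a.png

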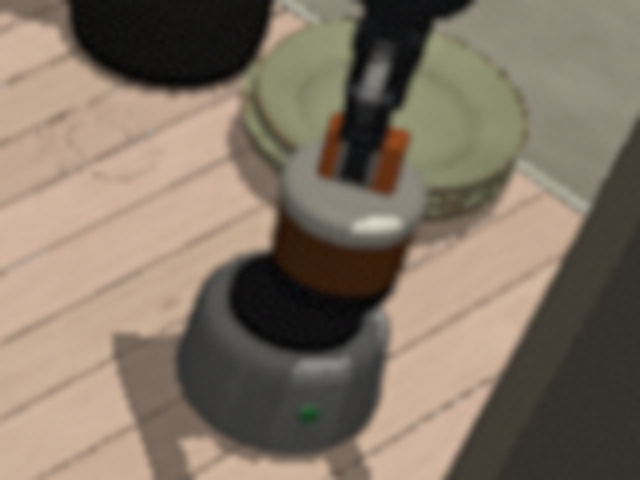

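View pics/c6b.png

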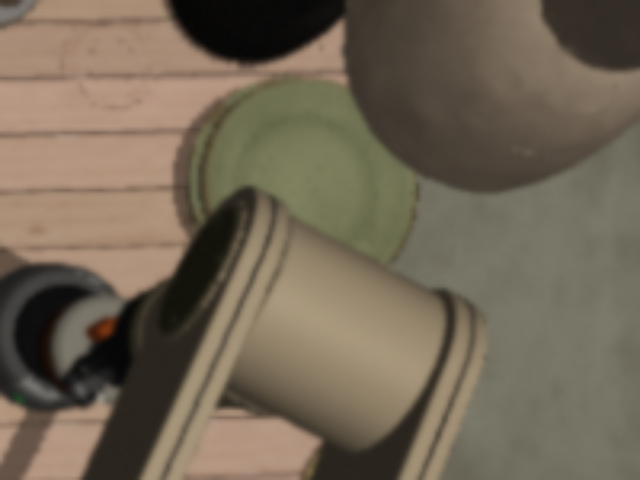

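View pics/wrist6.png

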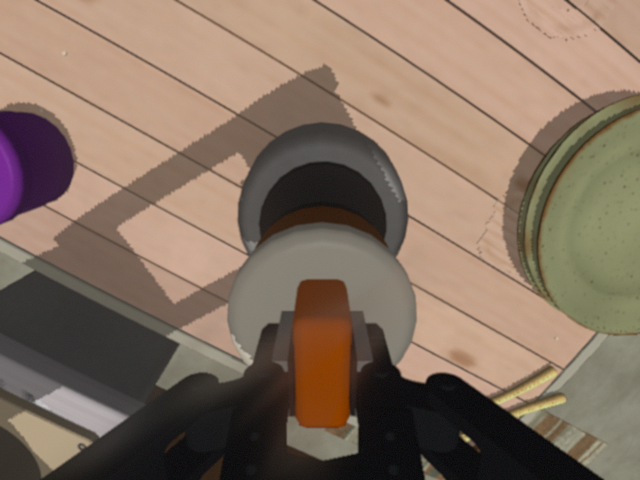

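Call:
drive_tool:
  moves:
    - [[0,0,-3],0]
    - [[0,0,-6],0]
    - [[0,0,-8],0]
    - [[0,0,-10],0]
    - [[0,0,-11],0]
    - [[0,0,-11],0]
    - [[0,0,-11],0]
    - [[0,0,-11],0]

```text
time: 6.8
tool_pos: [444.5, -194.7, 196.4]
tcp_rot: [180.0, -0.0, 30.3]
ft_force: [0.7, -0.3, -4.4]
finger_gap: 18.6
```

Call:
drive_tool:
  moves:
    - [[0,0,-0.5],0]
    - [[0,0,-1],0]
    - [[0,0,-1],0]
    - [[0,0,-1],0]
    - [[0,0,-1],0]
    - [[0,0,-1],0]
    - [[0,0,-1],0]
    - [[0,0,-1],0]

```text
time: 7.47
tool_pos: [444.4, -194.7, 195.3]
tcp_rot: [180.0, -0.0, 30.3]
ft_force: [-0.4, 0.0, -4.7]
finger_gap: 19.1
```

Call:
drive_tool:
  moves:
    - [[0,0,-0.5],0]
    - [[0,0,-1],0]
    - [[0,0,-1],0]
    - [[0,0,-1],0]
    - [[0,0,-1],0]
    - [[0,0,-1],0]
    - [[0,0,-1],0]
    - [[0,0,-1],0]

```text
time: 8.13
tool_pos: [444.4, -194.7, 194.3]
tcp_rot: [-180.0, 0.0, 30.3]
ft_force: [-0.4, -0.0, -4.1]
finger_gap: 19.0
```

Call:
drive_tool:
  moves:
    - [[0,0,-0.5],0]
    - [[0,0,-0.5],0]
    - [[0,0,-1],0]
    - [[0,0,-1],0]
    - [[0,0,-1],0]
    - [[0,0,-1],0]
    - [[0,0,-1],0]
    - [[0,0,-1],0]

```text
time: 8.8
tool_pos: [444.6, -194.7, 193.6]
tcp_rot: [180.0, -0.0, 30.3]
ft_force: [-1.0, 0.6, 1.2]
finger_gap: 18.7
```

```bash
python3 - <<'E'
from h import *
for i in range(3):
  snap('scene','scene7.png');q=r.sense(); print(q['time'],q['tool_pos'],q['ft_force'],q['wrist_torque'])
a=load('scene7')['pixels'][140:260,380:540,::-1]
cv2.imwrite('pics/c7a.png',cv2.resize(a,(800,600),interpolation=2))
E
```

```text
8.85 [ 444.56823587 -194.77134558  193.60932309] [-1.02989879  1.04951644  1.93415028] [0.16507074 0.29508661 0.04924374]
8.9 [ 444.53138321 -194.73879236  193.53707884] [-0.74216997  1.13816698  1.94185876] [0.13752751 0.28233587 0.01416387]
8.95 [ 444.55079119 -194.75461274  193.53157298] [-1.0052198   0.98488939  2.17318835] [0.10721063 0.27834099 0.08146256]
```

View pics/c7a.png

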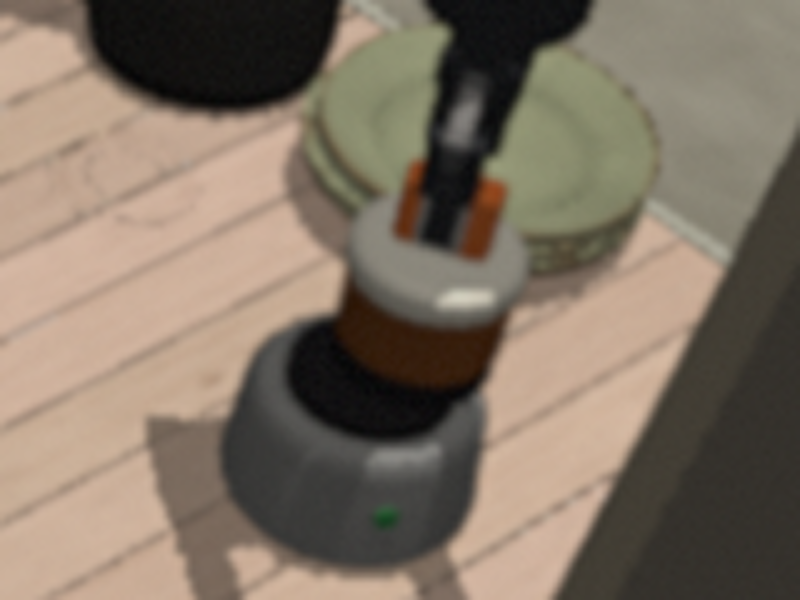

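Call:
drive_tool:
  moves:
    - [[0,0,0.15],0]
    - [[0,0,0.15],0]
    - [[0,0,0.15],0]
    - [[0.4,0.2,0.15],0]
    - [[0.9,0.5,0.15],0]
    - [[1.7,1,0.15],0]
    - [[2.6,1.5,0.15],0]
    - [[2.6,1.5,0.15],0]

```text
time: 9.62
tool_pos: [447.0, -193.3, 193.4]
tcp_rot: [180.0, 0.0, 30.3]
ft_force: [-3.7, -2.3, 3.4]
finger_gap: 19.1
```

```bash
cat > st.py <<'E'
from h import *
for i in range(2):
  r.snapshot('wrist');q=r.sense(); print(round(q['time'],2),q['tool_pos'].round(2),q['ft_force'].round(2),q['wrist_torque'].round(3),q['tcp_rot'].round(2))
E
python3 st.py
```

```text
9.67 [ 446.96 -193.25  193.4 ] [-2.88 -2.49  2.19] [-0.497  0.797 -0.016] [1.800e+02 2.000e-02 3.035e+01]
9.72 [ 446.94 -193.27  193.42] [-3.68 -1.56  1.95] [-0.535  0.814 -0.027] [1.800e+02 2.000e-02 3.035e+01]
```

Call:
drive_tool:
  moves:
    - [[0,0,0.2],0]
    - [[0,0,0.2],0]
    - [[0,0,0.2],0]
    - [[0,0,0.2],0]
    - [[0,0,0.2],0]
    - [[0,0,0.2],0]
    - [[0,0,0.2],0]
    - [[0,0,0.2],0]

```text
time: 10.38
tool_pos: [447.0, -193.2, 193.7]
tcp_rot: [180.0, 0.0, 30.3]
ft_force: [-2.4, -1.5, 2.2]
finger_gap: 18.9
```

```bash
python3 st.py
```

```text
10.43 [ 447.02 -193.17  193.66] [-2.35 -1.82  2.01] [-0.603  0.759 -0.034] [180.    -0.    30.35]
10.48 [ 447.01 -193.16  193.65] [-3.69 -2.34  2.81] [-0.606  0.742 -0.007] [180.    -0.    30.35]
```

Call:
drive_tool:
  moves:
    - [[0,0,0.3],0]
    - [[0,0,0.3],0]
    - [[0,0,0.3],0]
    - [[0,0,0.3],0]
    - [[0,0,0.3],0]
    - [[0,0,0.3],0]
    - [[0,0,0.3],0]
    - [[0,0,0.3],0]

```text
time: 11.15
tool_pos: [447.0, -193.0, 193.8]
tcp_rot: [-180.0, -0.0, 30.3]
ft_force: [0.4, -1.3, -1.8]
finger_gap: 18.9
```

```bash
python3 st.py
```

```text
11.2 [ 447.06 -193.03  193.81] [ 0.04  0.01 -2.7 ] [-0.233  0.013 -0.032] [-1.7999e+02 -1.0000e-02  3.0350e+01]
11.25 [ 447.02 -193.03  193.81] [ 0.05 -0.87 -2.26] [-0.182 -0.058  0.002] [-1.7999e+02 -1.0000e-02  3.0350e+01]
```

Call:
drive_tool:
  moves:
    - [[0.4,0.3,0],0]
    - [[0.9,0.5,0],0]
    - [[1.3,0.8,0],0]
    - [[1.7,1,0],0]
    - [[2.2,1.3,0],0]
    - [[2.6,1.5,0],0]
    - [[3,1.8,0],0]
    - [[3.5,2,0],0]

```text
time: 11.92
tool_pos: [450.5, -191.0, 193.8]
tcp_rot: [-180.0, 0.0, 30.4]
ft_force: [-1.5, -0.3, -1.1]
finger_gap: 19.0
```

```bash
python3 st.py
```

```text
11.97 [ 450.59 -190.98  193.83] [-1.51 -0.53 -1.83] [-0.167  0.234 -0.018] [-1.7999e+02 -1.0000e-02  3.0350e+01]
12.02 [ 450.59 -190.98  193.83] [-0.38 -1.6  -3.09] [-0.1    0.196  0.023] [-1.7999e+02 -1.0000e-02  3.0350e+01]
```

Call:
drive_tool:
  moves:
    - [[0.4,0.2,-0.05],0]
    - [[0.8,0.4,-0.05],0]
    - [[1.1,0.6,-0.05],0]
    - [[1.4,0.8,-0.05],0]
    - [[1.7,1,-0.05],0]
    - [[2,1.2,-0.05],0]
    - [[2.3,1.4,-0.05],0]
    - [[2.6,1.5,-0.05],0]

```text
time: 12.68
tool_pos: [453.1, -189.5, 193.8]
tcp_rot: [-180.0, -0.0, 30.3]
ft_force: [-0.3, -0.0, -4.5]
finger_gap: 19.2
```

```bash
python3 st.py
```

```text
12.73 [ 453.14 -189.52  193.79] [ 0.49 -0.1  -3.52] [-0.058  0.106 -0.008] [-179.99   -0.     30.35]
12.78 [ 453.13 -189.53  193.79] [-0.61  0.41 -4.18] [ 0.036 -0.016  0.004] [-179.99   -0.     30.35]
```

Call:
drive_tool:
  moves:
    - [[0.4,0.2,0],0]
    - [[0.8,0.4,0],0]
    - [[1.2,0.7,0],0]
    - [[1.7,1,0],0]
    - [[1.7,1,-0.3],0]
    - [[1.7,1,-0.6],0]
    - [[1.7,1,-0.8],0]
    - [[1.7,1,-0.8],0]

```text
time: 13.45
tool_pos: [454.8, -188.6, 193.0]
tcp_rot: [-180.0, 0.0, 30.3]
ft_force: [0.7, -0.2, -5.0]
finger_gap: 18.8
```

```bash
python3 st.py
```

```text
13.5 [ 454.81 -188.63  193.07] [ 0.66  0.6  -4.2 ] [0.032 0.002 0.019] [-180.     -0.     30.35]
13.55 [ 454.81 -188.63  193.1 ] [-0.02 -0.12 -4.2 ] [ 0.005 -0.087  0.026] [-180.     -0.     30.35]
```

Call:
drive_tool:
  moves:
    - [[0,0,-0.3],0]
    - [[0,0,-0.6],0]
    - [[0,0,-0.9],0]
    - [[0,0,-1.2],0]
    - [[0,0,-1.5],0]
    - [[0,0,-1.5],0]
    - [[0,0,-1.5],0]
    - [[0,0,-1.5],0]

```text
time: 14.22
tool_pos: [455.0, -188.7, 191.8]
tcp_rot: [180.0, -0.0, 30.4]
ft_force: [0.4, 0.8, -1.2]
finger_gap: 18.7
```

```bash
python3 st.py
```

```text
14.27 [ 455.02 -188.69  191.85] [ 0.49  0.93 -0.99] [ 0.236 -0.267  0.037] [ 1.7998e+02 -2.0000e-02  3.0350e+01]
14.32 [ 454.99 -188.68  191.81] [ 1.63  0.72 -0.18] [ 0.233 -0.291 -0.037] [ 1.7998e+02 -2.0000e-02  3.0350e+01]
```

Call:
drive_tool:
  moves:
    - [[0.4,0.2,0],0]
    - [[0.8,0.5,0],0]
    - [[1.2,0.7,0],0]
    - [[1.2,0.7,0],0]
    - [[1.2,0.7,0],0]
    - [[1.2,0.7,0],0]
    - [[1.2,0.7,0],0]
    - [[1.2,0.7,0],0]

```text
time: 14.98
tool_pos: [455.9, -187.9, 191.4]
tcp_rot: [-180.0, 0.0, 30.3]
ft_force: [-0.3, -0.5, -4.9]
finger_gap: 18.9
```

```bash
python3 st.py
```

```text
15.03 [ 455.85 -187.9   191.41] [-0.19 -0.78 -3.48] [ 0.055 -0.024 -0.009] [-1.7998e+02  1.0000e-02  3.0350e+01]
15.08 [ 455.87 -187.88  191.44] [ 0.31  0.72 -3.89] [-0.027 -0.141 -0.043] [-1.7998e+02  1.0000e-02  3.0350e+01]
```

Call:
drive_tool:
  moves:
    - [[0.3,0.2,0],0]
    - [[0.6,0.35,0],0]
    - [[0.6,0.35,-0.6],0]
    - [[0.6,0.35,-1.2],0]
    - [[0.6,0.35,-2],0]
    - [[0.6,0.35,-3],0]
    - [[0.6,0.35,-3],0]
    - [[0.6,0.35,-3],0]

```text
time: 15.75
tool_pos: [456.5, -187.6, 188.5]
tcp_rot: [-180.0, 0.0, 30.3]
ft_force: [-0.1, 1.1, -4.8]
finger_gap: 19.0
```

```bash
python3 st.py
```

```text
15.8 [ 456.56 -187.58  188.52] [-0.55 -0.34 -4.42] [-0.01  -0.02  -0.027] [-179.99    0.     30.35]
15.85 [ 456.6 -187.6  188.6] [-0.93 -0.14 -3.74] [ 0.012 -0.04   0.027] [-180.     -0.     30.34]
```

Call:
drive_tool:
  moves:
    - [[0,0,-1.2],0]
    - [[0,0,-2.4],0]
    - [[0,0,-3.6],0]
    - [[0,0,-4.8],0]
    - [[0,0,-6],0]
    - [[0,0,-7],0]
    - [[0,0,-7],0]
    - [[0,0,-7],0]

```text
time: 16.52
tool_pos: [456.5, -187.6, 181.5]
tcp_rot: [-180.0, 0.0, 30.3]
ft_force: [-0.6, -0.6, -4.5]
finger_gap: 18.9
```

```bash
python3 st.py
```

```text
16.57 [ 456.58 -187.6   181.56] [ 0.49  0.25 -5.33] [-0.009 -0.018  0.051] [-180.      0.     30.34]
16.62 [ 456.65 -187.61  181.68] [ 1.22 -0.22 -3.67] [ 0.052 -0.045  0.017] [179.99  -0.    30.35]
```

Spindle is well inside the socket. Lowering gently onto the deck.

Call:
drive_tool:
  moves:
    - [[0,0,-0.4],0]
    - [[0,0,-0.8],0]
    - [[0,0,-1.2],0]
    - [[0,0,-1.5],0]
    - [[0,0,-1.7],0]
    - [[0,0,-1.7],0]
    - [[0,0,-1.7],0]
    - [[0,0,-1.7],0]

```text
time: 17.28
tool_pos: [456.6, -187.6, 179.9]
tcp_rot: [180.0, -0.0, 30.3]
ft_force: [-0.1, 0.6, -4.3]
finger_gap: 19.0
```

```bash
python3 st.py
```

```text
17.33 [ 456.61 -187.59  179.95] [-1.25 -0.15 -3.84] [0.078 0.107 0.046] [-180.     -0.     30.35]
17.38 [ 456.6  -187.6   179.95] [-1.18  0.58 -3.18] [ 0.068  0.084 -0.032] [-180.      0.     30.35]
```

Call:
drive_tool:
  moves:
    - [[0,0,-0.2],0]
    - [[0,0,-0.4],0]
    - [[0,0,-0.4],0]
    - [[0,0,-0.4],0]
    - [[0,0,-0.4],0]
    - [[0,0,-0.4],0]
    - [[0,0,-0.4],0]
    - [[0,0,-0.4],0]

```text
time: 18.05
tool_pos: [456.7, -187.7, 179.7]
tcp_rot: [180.0, -0.0, 30.3]
ft_force: [-2.5, 1.5, 1.4]
finger_gap: 19.0
```

```bash
python3 st.py
```

```text
18.1 [ 456.67 -187.64  179.63] [-2.75  1.64  2.72] [0.26  0.359 0.001] [ 1.7999e+02 -1.0000e-02  3.0350e+01]
18.15 [ 456.65 -187.63  179.6 ] [-2.43  2.83  1.96] [0.269 0.449 0.008] [ 1.7999e+02 -1.0000e-02  3.0350e+01]
```

Call:
drive_tool:
  moves:
    - [[0,0,-1],0]
    - [[0,0,-2],0]
    - [[0,0,-3],0]
    - [[0,0,-4],0]
    - [[0,0,-5],0]
    - [[0,0,-6],0]
    - [[0,0,-7],0]
    - [[0,0,-7],0]

```text
time: 18.82
tool_pos: [456.8, -187.7, 173.0]
tcp_rot: [180.0, -0.0, 30.3]
ft_force: [-4.5, 2.8, 8.7]
finger_gap: 18.8
```

```bash
python3 st.py
```

```text
18.87 [ 456.75 -187.65  173.07] [-4.97  2.65  8.31] [0.515 0.907 0.043] [ 1.7998e+02 -1.0000e-02  3.0350e+01]
18.92 [ 456.76 -187.66  173.12] [-4.86  2.98  9.63] [ 0.536  0.882 -0.017] [ 1.7998e+02 -2.0000e-02  3.0350e+01]
```

Call:
drive_tool:
  moves:
    - [[-0.2,0.1,-0.2],0]
    - [[-0.3,0.2,-0.4],0]
    - [[-0.3,0.2,-0.7],0]
    - [[-0.3,0.2,-1],0]
    - [[-0.3,0.2,-1],0]
    - [[-0.3,0.2,-1],0]
    - [[-0.3,0.2,-1],0]
    - [[-0.3,0.2,-1],0]

```text
time: 19.58
tool_pos: [456.7, -187.6, 172.4]
tcp_rot: [179.9, -0.0, 30.3]
ft_force: [-5.1, 2.0, 9.8]
finger_gap: 19.1
```

```bash
python3 st.py
```

```text
19.63 [ 456.7  -187.64  172.44] [-4.52  3.11 10.03] [0.483 0.793 0.072] [ 1.7994e+02 -3.0000e-02  3.0350e+01]
19.68 [ 456.68 -187.6   172.42] [-4.58  1.79  9.19] [0.513 0.84  0.065] [ 1.7994e+02 -3.0000e-02  3.0350e+01]
```

Call:
drive_tool:
  moves:
    - [[-0.2,0.1,-0.4],0]
    - [[-0.2,0.1,-0.8],0]
    - [[-0.2,0.1,-1],0]
    - [[-0.2,0.1,-1],0]
    - [[-0.2,0.1,-1],0]
    - [[-0.2,0.1,-1],0]
    - [[-0.2,0.1,-1],0]
    - [[-0.2,0.1,-1],0]

```text
time: 20.35
tool_pos: [456.7, -187.6, 171.8]
tcp_rot: [179.9, -0.1, 30.3]
ft_force: [-4.6, 2.4, 11.8]
finger_gap: 19.0
```

```bash
python3 st.py
```

```text
20.4 [ 456.68 -187.62  171.8 ] [-4.83  2.61 11.26] [0.473 0.936 0.047] [ 1.7991e+02 -5.0000e-02  3.0350e+01]
20.45 [ 456.66 -187.58  171.79] [-5.23  2.99 11.94] [ 0.512  0.968 -0.021] [ 1.7992e+02 -5.0000e-02  3.0350e+01]
```

Call:
drive_tool:
  moves:
    - [[0,0,-0.3],0]
    - [[0,0,-0.6],0]
    - [[0,0,-0.8],0]
    - [[0,0,-0.8],0]
    - [[0,0,-0.8],0]
    - [[0,0,-0.8],0]
    - [[0,0,-0.8],0]
    - [[0,0,-0.8],0]

```text
time: 21.12
tool_pos: [456.8, -187.7, 171.8]
tcp_rot: [179.9, -0.1, 30.4]
ft_force: [-6.5, 3.3, 17.5]
finger_gap: 18.7
```

```bash
python3 st.py
```

```text
21.17 [ 456.81 -187.62  171.77] [-7.12  3.57 17.63] [ 0.824  1.439 -0.002] [ 1.799e+02 -6.000e-02  3.035e+01]
21.22 [ 456.81 -187.64  171.77] [-6.68  2.85 17.22] [0.806 1.433 0.015] [ 1.799e+02 -7.000e-02  3.035e+01]
```

```bash
python3 - <<'E'
from h import *
snap('scene','scene9.png');snap('wrist','wrist9.png')
a=load('scene9')['pixels'][140:260,380:540,::-1]
cv2.imwrite('pics/c9a.png',cv2.resize(a,(800,600),interpolation=2))
E
python3 st.py
```

```text
21.37 [ 456.8  -187.64  171.75] [-6.62  3.92 16.94] [0.837 1.413 0.085] [ 1.799e+02 -6.000e-02  3.035e+01]
21.42 [ 456.83 -187.64  171.78] [-6.92  3.42 18.32] [0.833 1.443 0.013] [ 1.7989e+02 -7.0000e-02  3.0350e+01]
```

View pics/c9a.png

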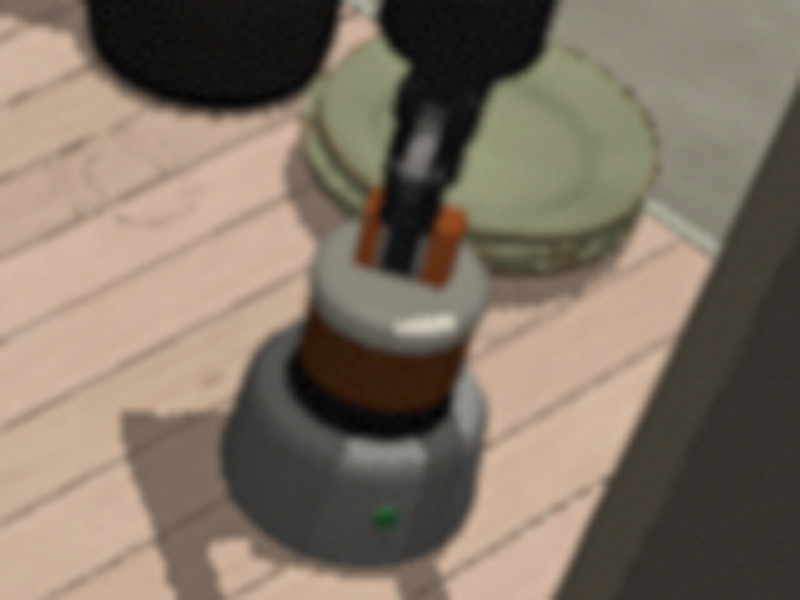

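View pics/wrist9.png

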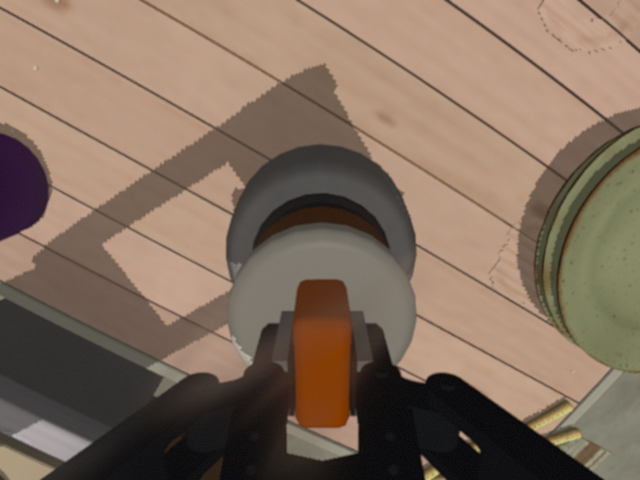

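The cup sits flat, centred on the deck and low in the housing, and the bar has not moved in the grip: its image is at columns 294–351, rows 280–427, as just after the grasp. The force stays constant while I hold, so I'm handing in.

```bash
python3 -c "
from bench import r
print(r.hand_in()); q=r.sense(); print(q['time'],q['tool_pos'],q['ft_force'],q['finger_gap'])"
```

```text
the job is handed in; nothing more can be done
None
the job is handed in; nothing more can be done
```

The cup is seated on the drive with the deck pressed fully in. I handed the job in at about 21 s, still gripping and pressing.

**What I did:** I gripped the white-lidded cup by its orange bar at 80 N and touched its underside down about 14 mm off the spindle. I then slid it across until the spindle entered the socket, where the contact force vanished. Next I eased it past the taper and lowered it freely onto the deck, then pressed straight down.

**Last checks:**
- **Seating:** The cup met the deck at tool height 179.6 mm, as expected 14 mm below the first contact on the tip.
- **Deck in:** The tool then went down 7.9 mm to 171.8 mm. There the force rose by 6 N with no further travel, so the deck is at its stop. The pressing force is about 22 N including the cup's weight.
- **Pictures:** The scene and wrist pictures show the cup flat and centred on the drive, with the bar unmoved in the grip.

**Less than perfect:**
- **First touch:** It was firmer than planned, about 6 to 7 N. In the first 3 mm of the slide the deck may have dipped by a few tenths of a mm, so I eased off and did the rest of the slide at about 2 N.
- **Grasp:** The fingertips rested on the lid with about 6.6 N.
- **Sideways load:** About 7 N remained on the tool in the final press.
- **Position estimates:** The wrist camera and top camera differed by about 3 mm on where the cup stood.
- **After hand-in:** The robot gave no further readings, so I could not confirm the second after it.

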